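# Close up the cell dock: shut drawer, fit spacer, hold tile flush

## Task

Close up the flow-cell dock: first push its white-fronted drawer fully shut, then slide the orange spacer foot-first down to the bottom of the gap beside the blue tile that is wide enough for it (never force it against the block of the tight gap), and let go of it. Then press the sprung blue tile down with the gripper until it is flush with the metal blocks at its sides, and finish while still holding it down, with drawer shut and spacer left in place. Leave the other things on the bench where they are.

Things in the scene. Friction and masses are not known exactly. Their poses are not given: they have to be found in the camera images.
- dock: Dock fixed to the bench, dark steel base plate 200 x 230 x 12 mm. Origin: centre of its underside, on the bench. Its +x axis points from the drawer's front to the rear, +y along the row block - gap - tile - gap - block, z up. The gaps' floor is the plate's top, 12 mm above the bench; a white rear wall (inner face at x = +60 mm, top 42 mm above the bench) closes the gaps at the back, and the shut drawer's front (x = -61 mm) closes them in front.
- drawer (a joint): Slide of the drawer in the dock, in m: 0 shut, up to 0.05 open (towards the dock's -x). Starts 20 to 45 mm open, stays where it is left, takes about 3 N to push.
- drawer_front (a point): Middle of the outer face of the drawer's white front panel with a blue strip (170 mm wide along the dock's y, from 14 to 42 mm above the bench, this point 28 mm above it). It moves with the drawer; push it along the dock's +x. With the drawer shut it is at dock x = -73 mm.
- tile: Blue tile carried on springs by the drawer, 112 mm (dock x) by 100 mm (dock y), 11 mm thick, white square in the middle of its top. Origin: centre of its top face. It is in the middle of the dock in y, and at dock x = 0 when the drawer is shut. Unpressed its top is 50 mm above the bench (8 mm proud of the metal blocks); fully pressed, flush, it is 42 mm above and meets a hard stop. Springs: about 3 N to start, 8 N when flush; it pops up when let go.
- fence_thin: The thinner metal block, 120 mm long, 30 mm thick in dock y, top 42 mm above the bench. Origin: centre of its underside. It may be on either side of the tile, with its centre 80 mm from the tile's middle in dock y; so it leaves a gap 15 mm wide between itself and the tile, 30 mm deep below the block's top, with its middle 57.5 mm from the tile's middle.
- fence_thick: The thicker metal block, 48 mm thick and otherwise like the other, on the other side of the tile, centre also 80 mm from the tile's middle: its gap is only 6 mm wide. Too tight for the spacer.
- spacer_grip (a point): Place to grip the orange spacer: in the middle of its black upper part (from 50 to 80 mm above its foot), this point 66 mm above its foot. The spacer is an upright plate 12 mm thick (its y axis), 50 mm long (its x axis), 80 mm tall, about 60 g; the lowest 4 mm are chamfered at 45 degrees to a 4 mm wide foot. Grip it across its thickness near the top: finger tips kept 45 mm or more above its foot clear the dock. It starts standing in the stand.
- spacer_foot (a point): Centre of the spacer's foot (its underside), axes as the spacer's: z up along it, x along its length.
- spacer: The spacer itself, origin at its foot (see spacer_grip).
- stand: White plastic stand for the spacer, fixed to the bench: foot plate 110 x 90 x 4 mm with a pocket 52 x 15 mm inside (length along its x), 26 mm tall, floor 8 mm above the bench. Origin: centre of its underside.
- solvent_bottle: Bystander, leave alone: glass bottle, blue cap, 86 mm across, 180 mm tall; origin at its foot.
- amber_jar: Bystander, leave alone: small amber glass jar with white cap, 60 mm across, 80 mm tall; origin at its foot.
- beaker: Bystander, leave alone: open glass beaker, 66 mm across, 85 mm tall; origin at its foot.
- wrench: Bystander, leave alone: steel wrench lying on the bench.
- screwdriver: Bystander, leave alone: screwdriver lying on the bench.
- column: Bystander, leave alone: steel chromatography column lying on the bench, 146 mm long with square end nuts 14 mm wide.
- vial_tray: Bystander, leave alone: empty open blue tray, 100 x 130 x 30 mm; origin under its centre.
Not all that is in view belongs to the job. Of the things shaped like the spacer, the orange one is meant.

How it is judged:
On the way, in this order (a step that is already met when the one before it is completed fails the run):
1. the drawer is pushed fully shut (value of joint drawer below 0.003 m), for 0.2 s.
2. the spacer stands at the bottom of the wide gap, let go, with the drawer shut (value of joint drawer below 0.003 m and z of spacer_foot in the frame of dock between 0.009 and 0.016 m and x of spacer_foot in the frame of dock between -0.04 and 0.04 m and (y of spacer_foot in the frame of dock between 0.049 and 0.066 m or y of spacer_foot in the frame of dock between -0.066 and -0.049 m) and angle between spacer_foot's own z axis and vertical below 0.2 rad and contact force between spacer and the arm below 0.3 N and contact force between spacer and the fingers below 0.3 N), for 0.2 s.
At the end, for the whole second after the job is handed in: The drawer is within 3 mm of shut; the spacer stands in the wide gap, foot within 4 mm of its floor and leaning less than 0.2 rad, not touched by the robot; the robot itself holds the tile down within 1.7 mm of flush with more than 3 N (all of step 2 and z of tile in the frame of dock below 0.0437 m and contact force between any of the fingers, the arm and tile above 3 N and linear speed of spacer below 0.02 m/s); the arm keeps its last pose, push and grip.
It fails at once if the spacer is pressed hard (over 15 N) on the thick block, where the gap is too tight (contact force between spacer and fence_thick above 15 N).
It fails at once if another thing on the bench is moved by more than 30 mm (distance of any of solvent_bottle, amber_jar, beaker, wrench, screwdriver, column, vial_tray from where it was at the start of the episode above 0.03 m).
It also fails if it takes over 64 s, if anything falls off the work surface, if the arm or the gripper's body presses on something with over 40 N, if the wrist force passes 120 N, or if a joint passes its speed limit or range.

## Robot

A 6-joint arm with a two-finger parallel gripper is mounted at the origin on the work surface. World frame = base frame: x ahead of the robot, y to its left, z up, the work surface at z = 0. Lengths are in m, angles in rad, forces in N, time in s.
With the tool pointing down it reaches from about 0.25 to 0.8 m from the base axis. Payload 8.5 kg.
Tool frame: the origin (TCP) lies on the centre line of the jaws, within the pads' length; the fingertips stand 14 mm ahead of it and the grasp point (between the pads) lies 5 mm behind it; z points along the fingers, y is the line along which they close (so a half turn about z gives the same grasp; the last joint's range is limited). The gripper opens to 85 mm and grips with 20 to 120 N. Pads are 22 mm wide; open, the fingers measure 114 mm over their backs; the gripper's body (76 mm by 85 mm) begins 54 mm behind the grasp point. The pads swing forward as they close: fully open they stand 13 mm farther back than shut.
Start: joints at [1.228, 0.238, -0.013, 1.319, 0, 1.571], TCP at [0.176, 0.494, 0.245] pointing down, gripper open.
Joint ranges: [-2.66, 2.66], [-1.03, 1.9], [-1.14, 1.46], [-1.82, 2.27], [-1.45, 1.34], [-3.14, 3.14]. Speed limits (rad/s): [2.22, 2.22, 2.79, 3.14, 3.14, 3.14].

## Interface

Orientations are given as a unit quaternion [x, y, z, w].
In Python, from station import bot gives the robot as it stands. Calls block until the motion is done:
- bot.move_to(position, orientation): joint-space move of the TCP to a pose.
- bot.move_linear(position, orientation=None, velocity=0.15, stop_force=None): straight line of the TCP; orientation=None keeps the orientation; velocity is the mean speed in m/s. With stop_force (N) it stops when the force on the tool has changed by that much, and returns True; else False.
- bot.set_joints(angles): joint-space move.
- bot.command_gripper(opening, grip_force=None): finger opening in m; grip_force is the grip in N (None keeps the last); returns when the fingers have stopped.
- bot.sleep(seconds).
- bot.ik(position, orientation): joint angles nearest the present ones, or None.
- bot.capture(name): name is "scene" or "top" or "wrist"; returns the picture (420x560x3 uint8, blue, green, red); there is no depth.
- bot.camera_model(name): a dict with "K" (3x3 intrinsics, pixels), "R" (3x3) and "t" (3): a world point X has camera coordinates R X + t. Camera axes: x right, y down, z forward; pixel columns grow to the right and rows downward; lengths in m; the calibration is good to about 2 mm. The wrist camera is an equidistant fisheye: a pixel r from the principal point sees the ray r / f radians off the axis. A picture is of the moment at which its call begins: read the wrist's pose just before it. camera_model takes no time and is no camera call; for the wrist camera it gives the pose at the moment of the call.
A pose or a line that the arm cannot do raises bot.MotionError and nothing moves.
- bot.job_done(): hands the job in; it is judged then, once.
Readings, each from a call of its own:
- bot.read_t(): time.
- bot.read_joint_pos(): joint angles.
- bot.read_qd(): joint speeds.
- bot.read_joint_efforts(): joint torques, N m.
- bot.read_tool_pos(): TCP position.
- bot.read_tcp_rot(): TCP orientation.
- bot.read_contact_force(): force on the tool from outside, world axes, zero at the start.
- bot.read_torque(): the same for the moment, N m.
- bot.read_finger_gap(): finger opening in m.
- bot.read_finger_force(): force on a finger pad.
Only numpy, scipy, OpenCV 4.12 (cv2) and the standard library are available. Lean on these libraries where they do the work, as an engineer would, in place of code of your own. Each camera call takes 0.05 s, during which the arm holds its last target. There are 200 camera calls.

## Working session

There is one attempt and no reset: what is moved stays moved. The work goes in short steps, each a Python script; the robot and the scene stay as the last script left them, time stands still between calls to the robot, and variables do not carry over. Pictures are saved under pics/ and viewed, at most 10 in all, crops included, and the job is handed in when it is done.

```bash
mkdir -p pics; ls; python3 - <<'E'
from station import bot
import cv2,numpy as np
for n in("scene","top","wrist"):
    im=bot.capture(n);cv2.imwrite(f"pics/{n}0.png",im);m=bot.camera_model(n)
    print(n,np.round(m["K"],1).tolist(),np.round(m["R"],3).tolist(),np.round(m["t"],3).tolist())
print(bot.read_t(),bot.read_tcp_rot())
E
```

```text
pics
scene [[536.9, 0.0, 271.5], [0.0, 536.9, 208.1], [0.0, 0.0, 1.0]] [[0.845, 0.535, -0.013], [0.409, -0.661, -0.63], [-0.346, 0.526, -0.777]] [-0.448, -0.172, 1.557]
top [[462.3, 0.0, 281.2], [0.0, 462.3, 206.2], [0.0, 0.0, 1.0]] [[0.088, -0.996, 0.005], [-0.971, -0.087, -0.223], [0.223, 0.015, -0.975]] [-0.031, 0.553, 1.183]
wrist [[325.2, 0.0, 277.0], [0.0, 325.2, 204.5], [0.0, 0.0, 1.0]] [[0.337, 0.942, -0.001], [0.907, -0.324, 0.268], [0.252, -0.091, -0.963]] [-0.526, -0.035, 0.379]
0.15 [ 1.70551068e-01  9.85348670e-01 -5.68389522e-04 -9.46256360e-05]
```

View pics/top0.png

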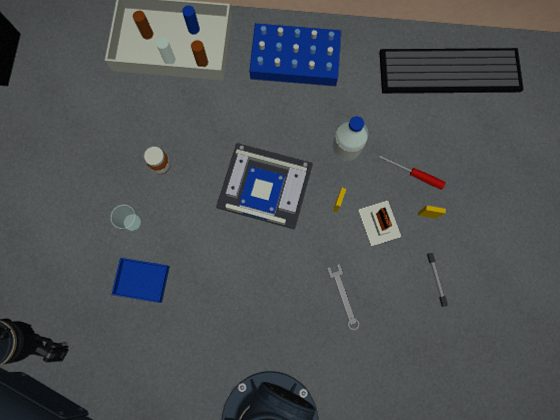

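View pics/scene0.png

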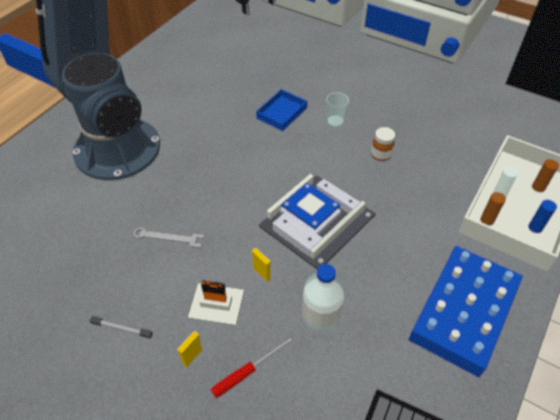

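The top view shows the dock at about (265,187), with the drawer front toward the robot at (255,213). The thin block looks to be on the left (235,173) and the thick one on the right (293,187).

Spacer-like things: orange with black top in the stand at (382,220), yellow at (340,200), yellow at (432,212). The stand one fits, being orange with a black upper part. I'll confirm it in an enlarged crop.

```bash
python3 - <<'E'
import cv2,numpy as np
t=cv2.imread("pics/top0.png");s=cv2.imread("pics/scene0.png")
a=cv2.resize(t[135:235,205:315],(440,400),interpolation=cv2.INTER_CUBIC)
b=cv2.resize(s[270:330,180:250],(350,300),interpolation=cv2.INTER_CUBIC)
c=cv2.resize(t[195:250,350:410],(350,300),interpolation=cv2.INTER_CUBIC)
o=np.zeros((600,800,3),np.uint8);o[:400,:440]=a;o[:300,450:]=b;o[300:,450:]=c
cv2.imwrite("pics/crop0.png",o)
E
```

```text
(no output)
```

View pics/crop0.png

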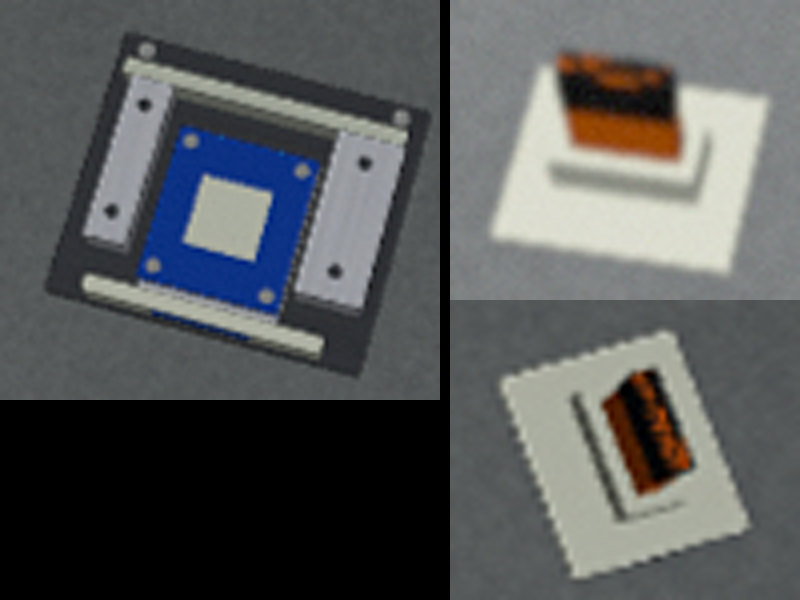

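The crop confirms the orange plate with a black upper part standing in the white stand. It also shows the thin block and wide gap on the left (dock +y), the thick block on the right, and the drawer open toward the robot. Next come coarse poses from rays.

```bash
cat > h.py <<'E'
from station import bot
import cv2,numpy as np
from scipy.spatial.transform import Rotation as Rn
def ray(m,px,fish=False):
    K,R,t=(np.array(m[k]) for k in"KRt")
    v=(np.array(px,float).reshape(-1,2)-K[:2,2])/K[0,0]
    if fish:
        r=np.linalg.norm(v,axis=1,keepdims=True); d=np.c_[v/np.maximum(r,1e-9)*np.sin(r),np.cos(r)]
    else: d=np.c_[v,np.ones(len(v))]
    return -R.T@t, d@R          # centre, world directions
def plane(m,px,z,fish=False):
    c,d=ray(m,px,fish); return c+d*((z-c[2])/d[:,2])[:,None]
def tri(rays):                  # [(c,d)..] nearest point
    A=np.zeros((3,3));b=np.zeros(3)
    for c,d in rays:
        d=d/np.linalg.norm(d);P=np.eye(3)-np.outer(d,d);A+=P;b+=P@c
    p=np.linalg.solve(A,b)
    return p,[np.linalg.norm(np.cross(p-c,d/np.linalg.norm(d))) for c,d in rays]
def project(m,X,fish=False):
    K,R,t=(np.array(m[k]) for k in"KRt"); p=np.atleast_2d(X)@R.T+t
    if not fish: return p[:,:2]/p[:,2:]*K[0,0]+K[:2,2]
    n=np.linalg.norm(p[:,:2],axis=1,keepdims=True); return p[:,:2]/n*np.arctan2(n,p[:,2:])*K[0,0]+K[:2,2]
def down(yaw):                  # tool down; tool x axis at yaw in world
    return (Rn.from_euler('z',yaw)*Rn.from_euler('x',np.pi)).as_quat()
E
python3 - <<'E'
from h import *
m=bot.camera_model("top")
pl=np.array([(122,32),(430,110),(360,378),(45,290)])/4+[205,135]
P=plane(m,pl,.012);print(P.round(4).tolist());c=P.mean(0)
ex=P[0]+P[1]-P[2]-P[3];ey=P[0]+P[3]-P[1]-P[2]
print("dock",c,np.degrees([np.arctan2(ex[1],ex[0]),np.arctan2(-ey[0],ey[1])]),np.linalg.norm(ex)/2,np.linalg.norm(ey)/2)
st=np.array([(500,380),(672,332),(750,525),(575,578)]);st=np.c_[350+(st[:,0]-450)/5.833,195+(st[:,1]-300)/5.4545]
S=plane(m,st,.004);print("stand",S.mean(0),S.round(3).tolist())
e=S[0]+S[1]-S[2]-S[3];print(np.degrees(np.arctan2(e[1],e[0])),np.linalg.norm(e)/2)
# wrist camera offset in tool frame
w=bot.camera_model("wrist");T=Rn.from_quat(bot.read_tcp_rot()).as_matrix();p=bot.read_tool_pos()
print("cam in tool",T.T@(-np.array(w["R"]).T@w["t"]-p),(np.array(w["R"])@T).round(3).tolist())
E
```

```text
[[0.74, 0.1679, 0.012], [0.701, -0.0586, 0.012], [0.5022, -0.0245, 0.012], [0.5448, 0.2005, 0.012]]
dock [0.62198389 0.07133881 0.012     ] [ -9.60503424 -10.2564269 ] 0.19978926603222166 0.22937568945502262
stand [ 0.54316156 -0.26006855  0.004     ] [[0.576, -0.199, 0.004], [0.609, -0.281, 0.004], [0.511, -0.322, 0.004], [0.476, -0.239, 0.004]]
22.419629754961658 0.10706151638605454
cam in tool [ 0.06767538  0.00119043 -0.12962617] [[-0.001, 1.0, -0.0], [-0.963, -0.001, -0.268], [-0.268, 0.0, 0.963]]
```

```bash
cat >> h.py <<'E'
DY=np.radians(-10)
def dk(p,o=(.622,.0713),yaw=DY):   # dock -> world
    p=np.asarray(p,float); return np.append(np.array(o)+Rn.from_euler('z',yaw).as_matrix()[:2,:2]@p[:2],p[2])
E
python3 - <<'E'
from h import *
for y in(DY,DY+np.pi,np.radians(22.4),np.radians(202.4)):
    p=dk((-.03,0,.24)) if y in(DY,DY+np.pi) else (.53,-.26,.24)
    print(np.degrees(y),bot.ik(p,down(y)))
q=down(DY+np.pi)
bot.command_gripper(0)
bot.move_to(dk((-.05,.03,.22)),q);m=bot.camera_model("wrist");a=bot.capture("wrist");np.savez("w1.npz",**m)
cv2.imwrite("pics/w1.png",a)
print(bot.read_t(),bot.read_joint_pos())
E
```

```text
-10.0 [ 0.12842872  0.3656338   0.15583293  1.36099546  0.         -2.83863101]
170.0 [0.12842872 0.3656338  0.15583293 1.36099546 0.         0.30296164]
22.4 [-0.456072    0.35320688  0.13703223  1.35462167  0.          2.2945669 ]
202.4 [-0.456072    0.35320688  0.13703223  1.35462167  0.         -0.84702575]
2.975 [1.88805201e-01 3.55597506e-01 8.97398625e-02 1.30482262e+00
 1.70845327e-04 3.62126654e-01]
```

View pics/w1.png

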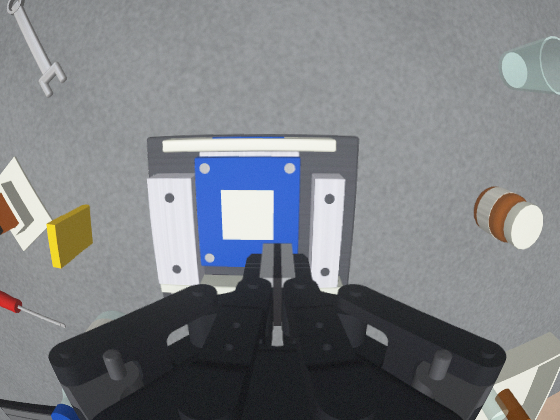

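This wrist view has image-down as dock +x. The white drawer front is at row ~146 (cols 163-336), with the tile at cols 195-300 and rows 155-265. The thin block at (328,230) faces the wider gap on dock +y, and the thick block is at (173,230). I'll measure the tile from two views, then push.

```bash
cat >> h.py <<'E'
def blobs(mask,amin=40):
    n,l,s,c=cv2.connectedComponentsWithStats(mask.astype(np.uint8))
    return [(l==i,s[i],c[i]) for i in range(1,n) if s[i,4]>=amin]
def blue(im): h=cv2.cvtColor(im,cv2.COLOR_BGR2HSV); return cv2.inRange(h,(105,130,60),(130,255,255))>0
def white(im): h=cv2.cvtColor(im,cv2.COLOR_BGR2HSV); return cv2.inRange(h,(15,5,150),(60,80,255))>0
def yawrect(P,guess):           # min area rect of points; yaw nearest guess (deg, mod 90)
    (c,s,a)=cv2.minAreaRect((P[:,:2]*1000).astype(np.float32)); a=guess+((a-guess+45)%90-45)
    return np.array(c)/1000,np.array(s),a
E
python3 - <<'E'
from h import *
w=dict(np.load("w1.npz"));t=bot.camera_model("top");a=cv2.imread("pics/w1.png");b=cv2.imread("pics/top0.png")
def near(bl,p): return min(bl,key=lambda q:np.hypot(*(q[2]-p)))
wa=near(blobs(white(a)),(247,215));wb=near(blobs(white(b)),(262,189))
print(wa[1:],wb[1:])
ca,da=ray(w,wa[2],True);cb,db=ray(t,wb[2]);print("tile",tri([(ca,da[0]),(cb,db[0])]))
cn=max(cv2.findContours(wa[0].astype(np.uint8),0,1)[0],key=len)[:,0]
print("sq",yawrect(plane(w,cn,.05,True),-10))
wf=near(blobs(white(a)),(250,146));print(wf[1:])
cn=max(cv2.findContours(wf[0].astype(np.uint8),0,1)[0],key=len)[:,0]
P=plane(w,cn,.042,True);print("front",yawrect(P,-10)); 
# stuff in dock frame
R=Rn.from_euler('z',-DY).as_matrix()[:2,:2]; D=(P[:,:2]-[.622,.0713])@R.T;print("front top dock x,y range",D.min(0),D.max(0))
E
```

```text
(array([ 221,  190,   52,   49, 2412], dtype=int32), array([246.96102819, 213.84328358])) (array([252, 179,  21,  21, 289], dtype=int32), array([261.71626298, 189.22491349]))
tile (array([0.60136268, 0.0770217 , 0.03926143]), [np.float64(0.00039736624359006345), np.float64(0.0003973662435901686)])
sq (array([0.59853937, 0.07813068]), array([49.12911224, 48.84208679]), -10.219795227050781)
(array([ 162,  137,  174,   15, 2221], dtype=int32), array([249.71409275, 144.4385412 ]))
front (array([0.53197235, 0.09045667]), array([168.6559906 ,  13.14802074]), -10.377609252929688)
front top dock x,y range [-0.09879732 -0.08107769] [-0.08500954  0.08752512]
```

```bash
python3 - <<'E'
from h import *
q=down(np.radians(169.7)); b=(.622,.0713)
bot.move_to(dk((-.15,.002,.12)),q);bot.move_linear(dk((-.15,.002,.038)),q)
r=bot.move_linear(dk((-.11,.002,.038)),q,.06,10);print(r,bot.read_tool_pos())
r=bot.move_linear(dk((-.070,.002,.038)),q,.03,15)
p=bot.read_tool_pos();print(r,p,bot.read_contact_force(),(Rn.from_euler('z',-DY).as_matrix()@(p-[.622,.0713,0])))
bot.sleep(.3)
bot.move_linear(dk((-.11,.002,.038)),q);bot.move_linear(dk((-.15,.002,.19)),q,.2)
bot.move_to(dk((-.10,.06,.16)),q)
m=bot.camera_model("wrist");a=bot.capture("wrist");np.savez("w2.npz",**m);cv2.imwrite("pics/w2.png",a)
bot.move_to(dk((-.10,-.06,.22)),q)
m=bot.camera_model("wrist");a=bot.capture("wrist");np.savez("w3.npz",**m);cv2.imwrite("pics/w3.png",a)
print(bot.read_t())
E
```

```text
False [0.51366499 0.09228956 0.03777932]
True [0.5394817  0.08751213 0.03737778] [-0.59231941  1.48516746 -0.22652834] [-0.08407986  0.00163668  0.03737778]
8.6917
```

View pics/w2.png

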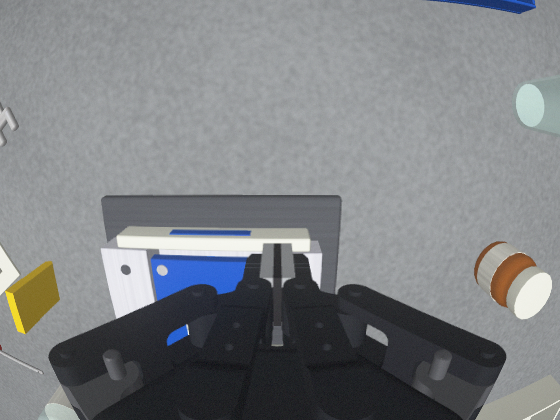

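The push stopped with the TCP at dock x = -0.084, so the drawer is shut. In this view its front sits at row ~237 against the blocks, but the fingers hide the gap. I'll look again from farther +x and measure the tile and thin block there.

```bash
python3 - <<'E'
from h import *
q=down(np.radians(169.7))
for n,p in(("w4",(.04,.05,.19)),("w5",(.03,-.07,.27))):
    bot.move_to(dk(p),q);bot.sleep(.2)
    m=bot.camera_model("wrist");a=bot.capture("wrist");np.savez(n+".npz",**m);cv2.imwrite(f"pics/{n}.png",a)
bot.move_to((.50,-.26,.26),down(np.radians(202.4)));bot.sleep(.2)
m=bot.camera_model("wrist");a=bot.capture("wrist");np.savez("w6.npz",**m);cv2.imwrite("pics/w6.png",a)
bot.move_to((.57,-.22,.28),down(np.radians(202.4)));bot.sleep(.2)
m=bot.camera_model("wrist");a=bot.capture("wrist");np.savez("w7.npz",**m);cv2.imwrite("pics/w7.png",a)
print(bot.read_t())
o=np.vstack([np.hstack([cv2.imread(f"pics/w{i}.png")[:300,80:480] for i in r]) for r in((4,5),(6,7))])
cv2.imwrite("pics/mos.png",o);print(o.shape)
E
```

```text
12.625
(600, 800, 3)
```

View pics/mos.png

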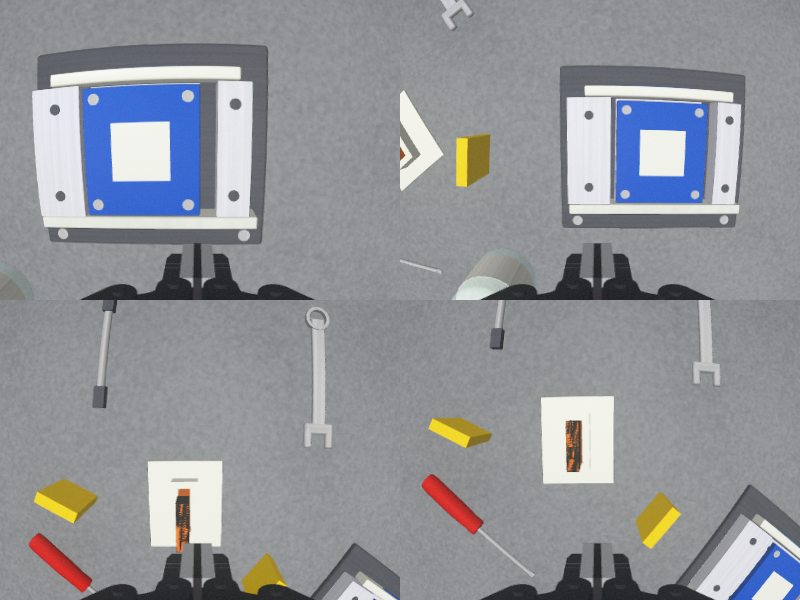

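The mosaic shows the shut dock in w4 and w5, with the wide gap on the tile's right at w4 (285,150) full-frame. In w7 the stand has the spacer's top at about (254,146). I'll measure both from two views each.

```bash
python3 - <<'E'
from h import *
L=lambda n:(dict(np.load(n+".npz")),cv2.imread(f"pics/{n}.png"))
near=lambda bl,p:min(bl,key=lambda q:np.hypot(*(q[2]-p)))
cnt=lambda m:max(cv2.findContours(m.astype(np.uint8),0,1)[0],key=len)[:,0]
rs=[]
for n,p,pt,pb in(("w4",(220,150),(180,150),(315,150)),("w5",(342,153),(310,150),(405,150))):
    m,a=L(n);b=near(blobs(white(a)),p);c,d=ray(m,b[2],True);rs.append((c,d[0]))
    print(n,"sq",*yawrect(plane(m,cnt(b[0]),.05,True),-10))
    bb=max((x for x in blobs(blue(a)) if x[1][4]>2000),key=lambda x:-np.hypot(*(x[2]-p)))
    c0,s,y=yawrect(plane(m,cnt(bb[0]),.05,True),-10);print("  tile",c0,s,y)
    h=cv2.cvtColor(a,cv2.COLOR_BGR2HSV);g=(h[...,2]>165)&~blue(a)
    # thin block: inner edge along middle rows, through plane z=.042
    o=yawrect(plane(m,cnt(b[0]),.05,True),-10)
    Ri=Rn.from_euler('z',-np.radians(-10.2)).as_matrix()[:2,:2]
    for z in(.042,):
        row=[];cols=np.arange(pt[0],min(pt[0]+200,559))
        for v in range(120,180,10):
            P=(plane(m,np.c_[cols,np.full(len(cols),v)],z,True)[:,:2]-c0)@Ri.T
            lab=g[v,cols]; k=(P[:,1]>.05)&lab&(P[:,1]<.12)
            row.append((P[k,1].min().round(4),P[k,1].max().round(4)) if k.any() else None)
        print("  thin block y rel tile",row)
print("tile tri",tri(rs))
def near_sp(n,p):
    m,a=L(n);h=cv2.cvtColor(a,cv2.COLOR_BGR2HSV)
    k=((h[...,2]<95)|((h[...,1]>150)&(h[...,0]<25)))
    box=np.zeros_like(k);box[p[1]-45:p[1]+45,p[0]-25:p[0]+25]=1
    b=max(blobs(cv2.morphologyEx((k&box).astype(np.uint8),cv2.MORPH_CLOSE,np.ones((3,3)))),key=lambda x:x[1][4])
    return m,b
for n,p in(("w6",(262,215)),("w7",(254,146))):
    m,b=near_sp(n,p);print(n,b[1],b[2])
    print("   z.088",yawrect(plane(m,cnt(b[0]),.088,True),22))
    print("   cam",-m["R"].T@m["t"])
    w=max(blobs(white(m and cv2.imread(f"pics/{n}.png"))),key=lambda x:x[1][4]*(np.hypot(*(x[2]-p))<60))
    print("   stand",yawrect(plane(m,cnt(w[0]),.004,True),22))
z=np.vstack([cv2.resize(cv2.imread(f"pics/{n}.png")[y:y+100,x:x+100],(300,300),interpolation=2) for n,x,y in(("w6",215,160),("w7",205,95))])
cv2.imwrite("pics/sp.png",z)
E
```

```text
w4 sq [0.62288519 0.07387407] [49.60974884 48.27131653] -10.659027099609375
  tile [0.62276367 0.07387014] [ 99.64949799 111.45923615] -10.312271118164062
  thin block y rel tile [(np.float64(0.066), np.float64(0.0953)), (np.float64(0.0661), np.float64(0.0945)), (np.float64(0.0653), np.float64(0.0947)), (np.float64(0.0653), np.float64(0.0949)), (np.float64(0.0654), np.float64(0.0951)), (np.float64(0.0655), np.float64(0.0945))]
w5 sq [0.62275677 0.07442079] [49.00812149 48.24357986] -9.737014770507812
  tile [0.62309692 0.07416159] [100.19939423 111.31223297] -10.229896545410156
  thin block y rel tile [(np.float64(0.0655), np.float64(0.0948)), (np.float64(0.0659), np.float64(0.094)), (np.float64(0.0652), np.float64(0.0947)), (np.float64(0.0646), np.float64(0.0941)), (np.float64(0.0653), np.float64(0.0937)), (np.float64(0.0648), np.float64(0.0947))]
tile tri (array([0.62292786, 0.07408787, 0.04910829]), [np.float64(2.9363853926731056e-05), np.float64(2.9363853926405294e-05)])
w6 [247 189  22  71 798] [261.35463659 222.36967419]
   z.088 (array([ 0.54232819, -0.25767865]), array([75.85349274, 18.27609825]), 12.57977294921875)
   cam [ 0.43856497 -0.28411314  0.38948612]
   stand (array([ 0.5436087 , -0.25669489]), array([111.05461884,  91.54615784]), 22.364810943603516)
w7 [246 121  14  51 619] [252.94991922 145.25201939]
   z.088 (array([ 0.54351996, -0.25616202]), array([50.06184006, 12.89804077]), 21.854808807373047)
   cam [ 0.50711834 -0.24514244  0.40954398]
   stand (array([ 0.54349567, -0.25704788]), array([110.39848328,  91.0096817 ]), 22.294734954833984)
```

View pics/sp.png

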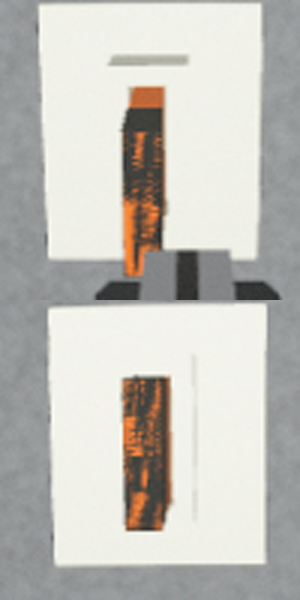

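```bash
python3 - <<'E'
from h import *
w6,w7=(dict(np.load(f"w{i}.npz")) for i in(6,7))
f=lambda m,p:(lambda c,d:(c,d[0]))(*ray(m,p,True))
X,e=tri([f(w6,(262,196)),f(w7,(253.7,120.5))]);print("top end",X,e)
assert abs(X[2]-.088)<.008
p=np.array([.5435,-.2565]);q=down(np.radians(202.3))
bot.command_gripper(.045,40)
bot.move_to([*p,.16],q);bot.move_linear([*p,.071],q,.1,12)
print(bot.read_tool_pos());bot.command_gripper(0,40);print(bot.read_finger_gap(),bot.read_finger_force(),bot.read_contact_force())
print(bot.move_linear([*p,.13],q,.08),bot.read_finger_gap())
bot.move_linear([*p,.25],q,.2);print(bot.read_finger_gap(),bot.read_contact_force())
o=(.6229,.0741);D=np.radians(-10.27);q=down(D+np.pi)
bot.move_to(dk((0,.0575,.20),o,D),q);bot.move_linear(dk((0,.0575,.145),o,D),q,.1);bot.sleep(.2)
cv2.imwrite("pics/w8.png",bot.capture("wrist"));np.savez("w8.npz",**bot.camera_model("wrist"));cv2.imwrite("pics/s8.png",bot.capture("scene"));cv2.imwrite("pics/t8.png",bot.capture("top"))
print(bot.read_t())
o=np.vstack([np.hstack([cv2.imread("pics/w8.png")[120:420,80:480],cv2.resize(cv2.imread("pics/s8.png")[130:280,220:420],(400,300))]),np.hstack([cv2.resize(cv2.imread("pics/t8.png")[120:270,180:380],(400,300)),np.zeros((300,400,3),np.uint8)])])
cv2.imwrite("pics/mos8.png",o)
E
```

```text
top end [ 0.52065363 -0.2665753   0.05976706] [np.float64(0.0003869682741619995), np.float64(0.00038696827416183973)]Traceback (most recent call last):
  File "<stdin>", line 5, in <module>
AssertionError
```

The row I used was the orange/black border: it triangulated to 0.0598, against 0.058 expected. The true top edge, where the speckled top begins, is at crop row ~130, so w6 row ~203. I'll redo it with that.

```bash
python3 - <<'E'
from h import *
w6,w7=(dict(np.load(f"w{i}.npz")) for i in(6,7))
f=lambda m,p:(lambda c,d:(c,d[0]))(*ray(m,p,True))
X,e=tri([f(w6,(262.5,203)),f(w7,(253.7,120.5))]);print("top end",X,e)
assert abs(X[2]-.088)<.012
p=np.array([.5435,-.2565]);q=down(np.radians(202.3))
bot.command_gripper(.045,40)
bot.move_to([*p,.16],q);bot.move_linear([*p,.071],q,.1,12)
print(bot.read_tool_pos());bot.command_gripper(0,40);print(bot.read_finger_gap(),bot.read_finger_force(),bot.read_contact_force())
print(bot.move_linear([*p,.13],q,.08),bot.read_finger_gap())
bot.move_linear([*p,.25],q,.2);print(bot.read_finger_gap(),bot.read_contact_force())
o=(.6229,.0741);D=np.radians(-10.27);q=down(D+np.pi)
bot.move_to(dk((0,.0575,.20),o,D),q);bot.move_linear(dk((0,.0575,.145),o,D),q,.1);bot.sleep(.2)
cv2.imwrite("pics/w8.png",bot.capture("wrist"));np.savez("w8.npz",**bot.camera_model("wrist"));cv2.imwrite("pics/s8.png",bot.capture("scene"));cv2.imwrite("pics/t8.png",bot.capture("top"))
print(bot.read_t())
o=np.vstack([np.hstack([cv2.imread("pics/w8.png")[120:420,80:480],cv2.resize(cv2.imread("pics/s8.png")[130:280,220:420],(400,300))]),np.hstack([cv2.resize(cv2.imread("pics/t8.png")[120:270,180:380],(400,300)),np.zeros((300,400,3),np.uint8)])])
cv2.imwrite("pics/mos8.png",o)
E
```

```text
top end [ 0.51961213 -0.26495317  0.08871387] [np.float64(0.0005252983355881021), np.float64(0.0005252983355878975)]
[ 0.54399305 -0.25665974  0.07172024]
0.011725010594056832 41.119340658187866 [-0.03158951 -0.23840867  3.97260792]
False 0.011498311762189376
0.011586314017797313 [ 0.98355614 -0.17770745 -1.86115356]
19.3083
```

View pics/mos8.png

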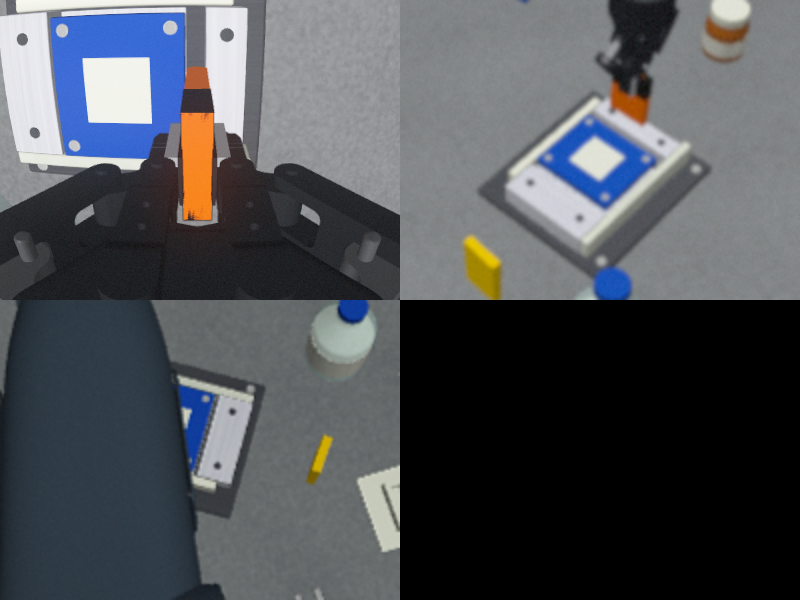

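The wrist view shows the spacer gripped and upright, in line with the gap between tile and thin block. Now I'll insert it with a force guard.

```bash
python3 - <<'E'
from h import *
o=(.6229,.0741);D=np.radians(-10.27);q=down(D+np.pi);R=Rn.from_euler('z',-D).as_matrix()
loc=lambda:(R@(bot.read_tool_pos()-[*o,0])).round(4)
bot.move_linear(dk((0,.0575,.118),o,D),q,.08)
r=bot.move_linear(dk((0,.0575,.070),o,D),q,.03,8)
F=bot.read_contact_force();print(r,loc(),(R@F).round(2),bot.read_finger_gap(),bot.read_t())
cv2.imwrite("pics/w9.png",bot.capture("wrist"))
E
```

```text
True [-0.0001  0.0575  0.0756] [-1.3   0.75  5.16] 0.011607523106184604 21.0583
```

The descent stopped at TCP z 0.0756, where the foot on the floor predicts about 0.0757, so the spacer is at the bottom. Next I release, retreat and look.

```bash
python3 - <<'E'
from h import *
o=(.6229,.0741);D=np.radians(-10.27);q=down(D+np.pi)
bot.command_gripper(.035);bot.sleep(.3)
bot.move_linear(dk((0,.0575,.16),o,D),q,.08)
bot.command_gripper(0)
bot.move_to(dk((.03,-.02,.17),o,D),q);bot.sleep(.2)
a=bot.capture("wrist");s=bot.capture("scene");print(bot.read_t())
cv2.imwrite("pics/mos9.png",np.hstack([a[:300,80:480],cv2.resize(s[130:280,220:420],(400,300))]))
E
```

```text
24.1333
```

View pics/mos9.png

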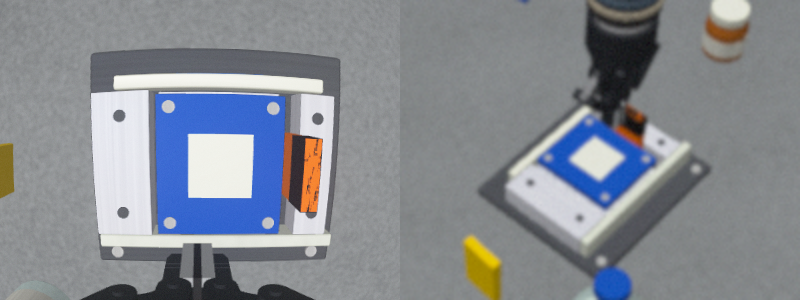

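The spacer stands upright and free in the wide gap, and the drawer is shut. Now I press the tile with the closed fingers, off-centre and away from the spacer.

```bash
python3 - <<'E'
from h import *
o=(.6229,.0741);D=np.radians(-10.27);q=down(D+np.pi)
bot.move_to(dk((0,-.015,.10),o,D),q)
bot.sleep(.2);f0=bot.read_contact_force()
r=bot.move_linear(dk((0,-.015,.045),o,D),q,.025,18)
for _ in range(3):
    print(r,bot.read_tool_pos().round(4),(bot.read_contact_force()-f0).round(2),bot.read_t());bot.sleep(.4)
E
```

```text
True [0.6202 0.0593 0.0562] [-0.94 -0.36  9.  ] 26.3417
True [0.6202 0.0594 0.0561] [-1.28  0.12  9.83] 26.7417
True [0.6202 0.0594 0.0561] [-1.34 -0.43  8.95] 27.1417
```

The tip is at 0.042, which is flush, with a 9 N hold. I'll press slightly further for margin, look once, and hand in.

```bash
python3 - <<'E'
from h import *
p=bot.read_tool_pos();p[2]-=.001
bot.move_linear(p,None,.01,20);bot.sleep(.4);print(bot.read_tool_pos(),bot.read_contact_force())
a=bot.capture("wrist");s=bot.capture("scene")
cv2.imwrite("pics/mos10.png",np.hstack([a[:300,80:480],cv2.resize(s[130:280,220:420],(400,300))]))
E
```

```text
[0.62023806 0.05935222 0.05598374] [-3.32039745  0.16167799 11.55992189]
```

View pics/mos10.png

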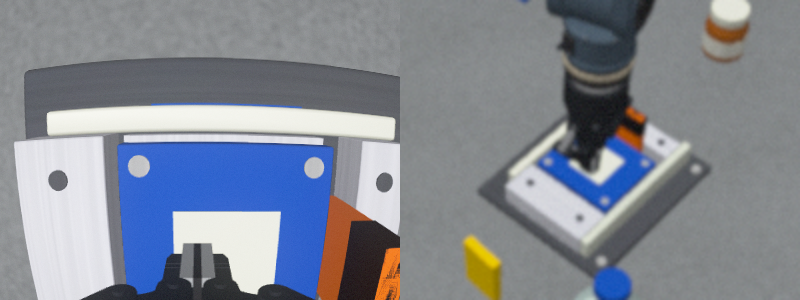

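The tile is flush under the fingers, the spacer is standing clear of the gripper, and the drawer front is up against the blocks.

```bash
python3 -c "
from station import bot
print(bot.job_done(),bot.read_t())"
```

```text
the job is handed in; nothing more can be done
the job is handed in; nothing more can be done
```

I handed the job in at about 28 s of robot time, though the judge's verdict was not shown: the drawer is shut, the orange spacer stands released at the bottom of the wide gap, and the gripper is holding the tile flush with about 11 N.

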